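Slide a front panel out over the shelf end

ROBOT

A 6-joint arm with a two-finger parallel gripper is mounted at the origin on the work surface. World frame = base frame: x ahead of the robot, y to its left, z up, the work surface at z = 0. Lengths are in m, angles in rad, forces in N, time in s.
With the tool pointing down it reaches from about 0.375 to 0.9 m from the base axis. Payload 3.1 kg.
Tool frame: the origin (TCP) lies where the fingers leave the gripper's body, on its centre line; the fingertips stand 73 mm ahead of it and the grasp point (between the pads) lies 54 mm ahead of it; z points along the fingers, y is the line along which they close (so a half turn about z gives the same grasp; the last joint's range is limited). The gripper opens to 85 mm and grips with 20 to 120 N. Pads are 22 mm wide; open, the fingers measure 114 mm over their backs; the gripper's body (76 mm by 85 mm) begins 54 mm behind the grasp point. The pads swing forward as they close: fully open they stand 13 mm farther back than shut.
Start: joints at [1.169, 0.527, 1.433, -0, 1.181, -0.178], TCP at [0.139, 0.609, 0.304] pointing down, gripper open.
Joint ranges: [-3.08, 3.08], [-0.75, 2.2], [0.22, 2.44], [-1.43, 4.57], [0, 2.65], [-2.85, 2.85]. Speed limits (rad/s): [2.79, 2.79, 3.14, 3.14, 3.14, 3.14].

INTERFACE

Orientations are given as a unit quaternion [x, y, z, w].
In Python, from station import manip gives the robot as it stands.
- The arm moves only by the tool step_arm, never from a script. Its argument "moves" is one flat list of numbers, 5 for each row, row after row: the opening, from 0 (shut) to 1 (fully open), then the shift along the world's x, y, z scaled (see below), then the turn about the world's z scaled (see below). In form: [fingers, x, y, z, yaw, fingers, x, y, z, yaw, ...]. A call has 1 to 12 rows; each row is the pose to reach, as a shift and turn from the pose commanded when the call began, turning the shorter way round; what a row does not reach only later rows make up. The controller multiplies each number of a shift by 200 mm and each number of a turn by pi rad. A row lasts 1/8 s, in which the tool goes at most 62.5 mm and 10.7 degrees, less where a joint would pass 70% of its speed; a pose out of reach is approached as far as the arm can. A call with a number of a shift or a turn outside -1 to 1 is refused whole. A call with a gripper value outside its range is refused whole. The fingers move at their own pace and stop on an object; "grip_force" is the grip in N (left out, the last holds). Time passes only in rows, so rows that repeat a pose let the fingers close. It gives the time, the measured TCP pose, the force, the opening and the grip force at its end, in the units of the state.
- manip.sense(): the state, without advancing time (a new reading comes with each control period).
- manip.snapshot(name): name is "scene" or "top" or "wrist"; returns a dict with "color" (480x640x3 uint8, blue, green, red), "z_map" (480x640 float32, m along the optical axis (not along the pixel's ray), 0 where there is no reading), "fovy" (degrees; the focal length in pixels is half the picture's height over the tangent of half this angle, whatever the lens; pixels are square), "cx", "cy" (the principal point, pixels), "R" (3x3) and "t" (3): a world point X has camera coordinates R X + t; the wrist camera has in their place "mount" (4x4, takes a point from camera to tool coordinates, whose origin is the TCP and whose axes are the flange's). Camera axes: x right, y down, z forward; pixel columns grow to the right and rows downward; lengths in m; the calibration is good to about 2 mm. The wrist camera is an equidistant fisheye: a pixel r from the principal point sees the ray r / f radians off the axis. A picture is of the moment at which its call begins: read the wrist's pose just before it.
- manip.sign_off(): hands the job in; it is judged then, once.
The state is a dict: "t": time; "q": joint angles; "qd": joint speeds; "tau": joint torques, N m; "tcp_pos": TCP position; "tool_rot": TCP orientation; "force": force on the tool from outside, world axes, zero at the start; "ft_torque": the same for the moment, N m; "finger_gap": opening from 0.0 (shut) to 1.0 (fully open); "gripper_force": force on a finger pad.
Only numpy, scipy, OpenCV 4.12 (cv2) and the standard library are available. Lean on these libraries where they do the work, as an engineer would, in place of code of your own. Each camera call takes 0.05 s, during which the arm holds its last target. There are 200 camera calls.

TASK

The bare aluminium front panel lies flat on the low blue shelf where nobody can get hold of its edge. Without picking anything up, push it square against the shelf's back lip and along the lip towards the half-built chassis, until about 4 cm of the panel sticks out past that end of the shelf, still lying flat on it. Leave the jar and the loose switch on the shelf where they are.

Things in the scene. Friction and masses are not known exactly. Their poses are not given: they have to be found in the camera images.
- panel: loose bare aluminium plate, 128 (its x) x 160 (its y) x 5 mm thick, about 0.2 kg, with 2 rows of 4 punched rectangular openings (26 x 20 mm); it lies flat on the shelf and slides on it. Origin: centre of its underside; z up. At the start it is a little turned (up to about 10 degrees) and its far edge is 20 to 50 mm clear of the lip. It tips off the shelf if 80 mm or more sticks out
- shelf: fixed low instrument shelf on four dark legs: blue flat deck 260 (its x) x 460 (its y) mm, deck top 100 mm above the bench; ends of the deck at its y = +230 and -230 mm, open, without any rim; front edge at its x = -130 mm, open. Along the whole far edge stands a steel back lip rising 12 mm above the deck, its inner face at x = +130 mm, 4 mm thick. Origin: on the bench under the centre of the deck; x from the front edge to the lip, y along the lip, z up
- chassis: fixed half-built equipment chassis, an open aluminium case 220 (x) x 270 (y) x 133 mm high with black push buttons on its front and green circuit cards inside; it stands on the bench beyond one end of the shelf (either one), its centre about 485 mm from the shelf's centre along the shelf's y. Origin: centre of its underside
- bin: fixed yellow parts bin 200 x 160 x 70 mm high on the bench beyond the other end of the shelf. Origin: centre of its underside
- jar: loose small amber jar with a steel lid, 36 mm diameter, 52 mm high, standing on the deck near one of its front corners; not to be moved. Origin: centre of its underside
- switch: loose grey push-button switch with a red cap, 27 x 27 x 38 mm high, standing on the deck near the other front corner; not to be moved. Origin: centre of its underside
There are look-alikes about, which are no part of the job. There is more than one size of the panel; the one meant has the size given above.

How it is judged:
By the outcome, as a careful person would: the job done as asked, in the order asked, and still so for the second after the job is handed in, with the robot touching nothing.
It also fails if it takes over 72 s, if anything falls off the work surface, if the arm or the gripper's body presses on something with over 40 N, if the wrist force passes 120 N, or if a joint passes its speed limit or range.

## Working session

There is one attempt and no reset: what is moved stays moved. The work goes in short steps, Python scripts to look and compute and a tool call to move; the robot and the scene stay as the last step left them, time stands still between calls to the robot, and variables do not carry over. Pictures are saved under pics/ and viewed, at most 10 in all, crops included, and the job is handed in when it is done.

Besides the shell and the picture viewer there is one more tool, called after "Emit:" as name(argument=value, ...) on one line, values as JSON. step_arm: Moves the arm, as the interface text tells. Its arguments: {"type":"object","properties":{"moves":{"type":"array","items":{"type":"number"}},"grip_force":{"type":"number"}},"required":["moves"]}

```bash
mkdir -p pics; cat > h.py <<'E'
from station import manip
import numpy as np, cv2
def snap(n):
    s=manip.snapshot(n); return s
def world(s,u,v):
    f=240/np.tan(np.radians(s['fovy'])/2); z=np.median(s['z_map'][v-1:v+2,u-1:u+2])
    c=np.array([(u-s['cx'])/f*z,(v-s['cy'])/f*z,z]); return np.array(s['R']).T@(c-np.array(s['t']))
def onplane(s,u,v,h):
    f=240/np.tan(np.radians(s['fovy'])/2); R=np.array(s['R']);t=np.array(s['t'])
    d=R.T@np.array([(u-s['cx'])/f,(v-s['cy'])/f,1]); o=-R.T@t; return o+d*(h-o[2])/d[2]
E
python3 - <<'E'
from h import *
import pickle
for n in('top','scene'):
    s=snap(n); cv2.imwrite(f'pics/{n}0.png',s['color']); pickle.dump(s,open(n+'0.pkl','wb')); print(s['fovy'],s['cx'],s['cy'],np.round(s['R'],3).tolist(),s['t'])
print(manip.sense())
E
```

```text
57.385676080047695 312.8219632566949 236.87960381617256 [[0.008, -0.999, 0.033], [-0.996, -0.011, -0.084], [0.084, -0.033, -0.996]] [-0.01785757  0.52077511  1.0628214 ]
51.31233375258189 318.4490950976687 240.6355406785076 [[0.52, 0.854, 0.009], [0.674, -0.404, -0.618], [-0.525, 0.327, -0.786]] [-0.2887756  -0.27617027  1.49287657]
{'t': 0.1, 'q': array([ 1.16848962e+00,  5.28374945e-01,  1.43381224e+00, -1.93975571e-05,
        1.18142449e+00, -1.78502855e-01]), 'qd': array([-0.00115926, -0.00033788, -0.00234296, -0.00053239,  0.00038957,
        0.00057719]), 'tau': array([-1.87444975e-04, -4.43307710e+01, -1.78585678e+01, -2.75452039e-04,
        3.86266431e-03,  1.95351379e-05]), 'tcp_pos': array([0.13847996, 0.60892518, 0.30301816]), 'tool_rot': array([ 1.11664808e-01,  9.93745416e-01, -9.69811609e-04, -2.80470709e-04]), 'force': array([0.67821867, 0.25268603, 0.2998449 ]), 'ft_torque': array([-0.01086047,  0.04729989, -0.0481695 ]), 'gripper_force': 0.0, 'finger_gap': 0.9967965148393901}
```

View pics/top0.png

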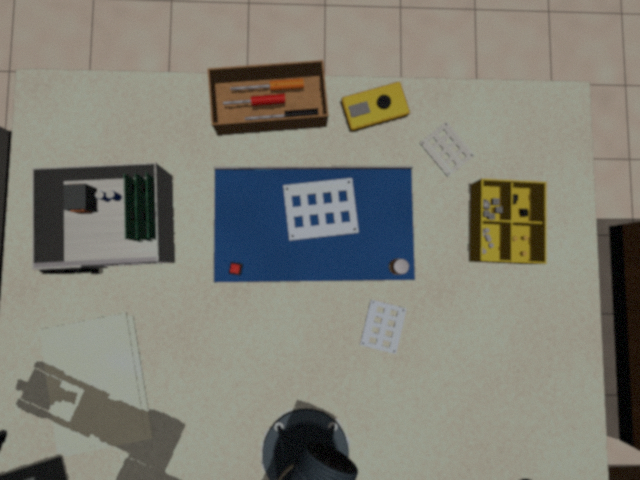

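View pics/scene0.png

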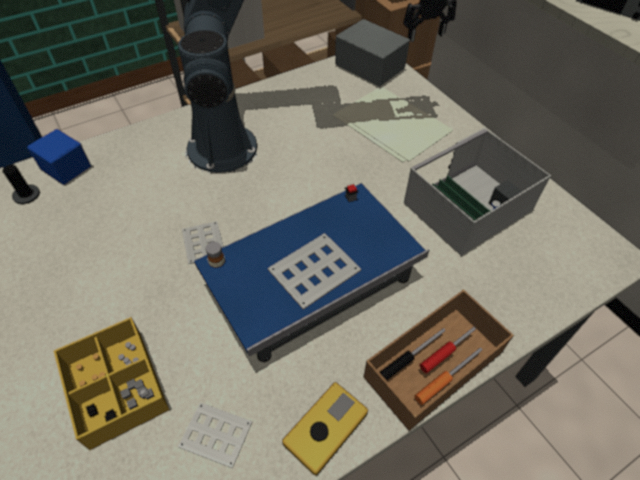

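The top view shows the chassis on the left (world +y), the lip at the top (row ~168), and the panel at (320,208). The red switch is at (236,268) and the jar at (400,266). Next I measure the deck and panel corners.

```bash
cat >> h.py <<'E'
def measure(s):
    im=s['color'].astype(int); b,g,r=im[...,0],im[...,1],im[...,2]
    blue=((b>r+40)).astype(np.uint8); blue[:150]=0; blue[300:]=0
    roi=np.zeros_like(blue); roi[160:290,170:425]=1; blue*=roi
    c=max(cv2.findContours(blue,0,2)[0],key=cv2.contourArea); hull=cv2.convexHull(c)
    P=np.array([onplane(s,*p[0],.1)[:2] for p in hull])
    R=cv2.minAreaRect(P.astype(np.float32)); print('deck',R); print(np.round(cv2.boxPoints(R),4).tolist())
    w=((r>120)&(abs(b-r)<40)).astype(np.uint8)*roi
    w[245:]=0; w[:,:185]=0
    n,l,st,_=cv2.connectedComponentsWithStats(w); 
    cs=[c for c in cv2.findContours(w,0,2)[0] if 1500<cv2.contourArea(c)<6500]
    for c in cs:
        P=np.array([onplane(s,*p[0],.105)[:2] for p in c])
        R=cv2.minAreaRect(P.astype(np.float32)); print('panel',R); print(np.round(cv2.boxPoints(R),4).tolist())
E
python3 - <<'E'
from h import *
import pickle
s=pickle.load(open('top0.pkl','rb')); measure(s)
for n,p in dict(lipL=(216,168),lipR=(410,168),fl=(215,281),fr=(413,279),panel=(320,208),switch=(236,268),jar=(400,266),deck=(260,240)).items(): print(n,np.round(world(s,*p),4),np.round(onplane(s,*p,.1),4))
x0,y0=200,150
cv2.imwrite('pics/c0.png',cv2.resize(s['color'][155:290,200:430],None,fx=3.4,fy=3.4,interpolation=cv2.INTER_CUBIC))
E
```

```text
deck ((0.5447155833244324, -0.012869864702224731), (0.2562559247016907, 0.4544145464897156), 1.0695768594741821)
[[0.4124000072479248, 0.211899995803833], [0.42089998722076416, -0.24240000545978546], [0.6771000027656555, -0.23759999871253967], [0.6686000227928162, 0.2167000025510788]]
panel ((0.5799288749694824, -0.02669597417116165), (0.12659162282943726, 0.15882128477096558), 6.993737697601318)
[[0.5073999762535095, 0.04439999908208847], [0.5267999768257141, -0.11320000141859055], [0.652400016784668, -0.09780000150203705], [0.6330999732017517, 0.05979999899864197]]
panel ((0.5941174030303955, 0.0064373016357421875), (0.19685089588165283, 0.5538249611854553), 0.9790711998939514)
[[0.4909999966621399, 0.2815999984741211], [0.5004000067710876, -0.2721000015735626], [0.6973000168800354, -0.2687999904155731], [0.6877999901771545, 0.2849999964237213]]
lipL [0.6701 0.2137 0.1057] [0.6715 0.2148 0.1   ]
lipR [ 0.679  -0.2369  0.0997] [ 0.6789 -0.2368  0.1   ]
fl [0.4118 0.2104 0.0984] [0.4118 0.2101 0.1   ]
fr [ 0.4199 -0.2417  0.0975] [ 0.4199 -0.2411  0.1   ]
panel [ 0.5808 -0.0261  0.1042] [ 0.5815 -0.0263  0.1   ]
switch [0.4411 0.1585 0.1362] [0.4416 0.1636 0.1   ]
jar [ 0.4484 -0.1994  0.1509] [ 0.4494 -0.2113  0.1   ]
deck [0.5059 0.1105 0.0998] [0.5059 0.1105 0.1   ]
```

View pics/c0.png

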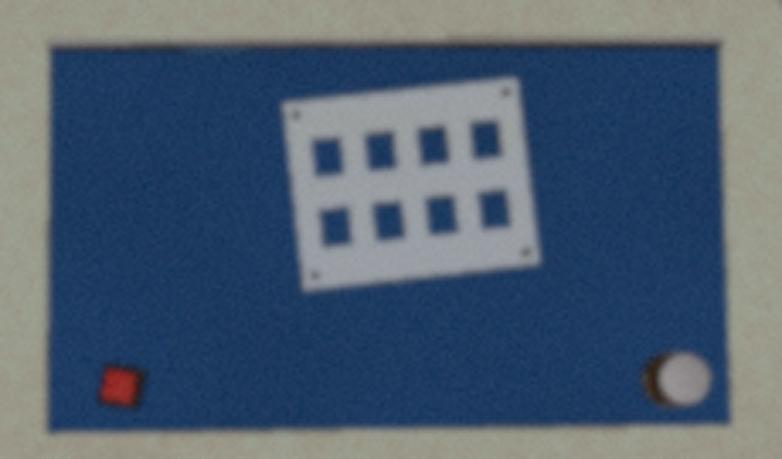

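Deck yaw is +1.07°, with its centre at (0.545,-0.013). The panel is turned 7° with its centre at (0.580,-0.027), and all sizes agree with the ones given. I will push with the open gripper's two fingers: first in +x to square the panel on the lip, then in +y. First I travel over at height.

Emit:
step_arm(moves=[1,0.2,-0.2,0,0.02,1,0.4,-0.4,0,0.04,1,0.6,-0.6,0,0.06,1,0.8,-0.8,0,0.077,1,1,-1,0,0.077,1,1,-1,0,0.077])

```text
t: 0.85
tcp_pos: [0.3413, 0.4069, 0.3037]
tool_rot: [-0.006, 1.0, -0.0, 0.0]
force: [-0.6, 0.5, -0.1]
finger_gap: 1.002
gripper_force: 0.0
```

Emit:
step_arm(moves=[1,0.13,-0.2,0,0,1,0.26,-0.45,0,0,1,0.39,-0.7,0,0,1,0.52,-0.9,0,0,1,0.6,-1,0,0,1,0.6,-1,0,0])

```text
t: 1.6
tcp_pos: [0.4593, 0.209, 0.3037]
tool_rot: [-0.008, 1.0, 0.0, -0.0]
force: [0.2, 0.4, 0.8]
finger_gap: 1.0
gripper_force: 0.0
```

Emit:
step_arm(moves=[1,0,-0.2,0,0,1,0,-0.45,0,0,1,0,-0.7,0,0,1,0,-0.9,0,0,1,0,-1,0,0,1,0,-1,0,0])

```text
t: 2.35
tcp_pos: [0.4583, 0.01, 0.3038]
tool_rot: [-0.009, 1.0, 0.0, -0.0]
force: [0.1, 0.6, -0.6]
finger_gap: 0.997
gripper_force: 0.0
```

Emit:
step_arm(moves=[1,0.03,-0.1,-0.1,0,1,0.06,-0.225,-0.25,0,1,0.06,-0.225,-0.4,0,1,0.06,-0.225,-0.5,0,1,0.06,-0.225,-0.58,0,1,0.06,-0.225,-0.62,0,1,0.06,-0.225,-0.62,0])

```text
t: 3.22
tcp_pos: [0.4705, -0.0343, 0.1796]
tool_rot: [-0.01, 1.0, 0.0, -0.001]
force: [1.0, 0.4, -0.2]
finger_gap: 1.002
gripper_force: 0.0
```

Emit:
step_arm(moves=[1,0,0,-0.015,0,1,0,0,-0.03,0,1,0,0,-0.04,0,1,0,0,-0.04,0])

```text
t: 3.72
tcp_pos: [0.4706, -0.0357, 0.1719]
tool_rot: [-0.009, 1.0, 0.0, -0.0]
force: [-0.3, 1.1, -0.4]
finger_gap: 1.0
gripper_force: 0.0
```

```bash
python3 - <<'E'
from h import *
s=snap('wrist'); cv2.imwrite('pics/w1.png',s['color']); p=manip.sense(); print(p['tcp_pos'],p['force'])
E
```

```text
[ 0.47066058 -0.03569487  0.17194427] [-0.14439542  0.78125477 -0.13866573]
```

View pics/w1.png

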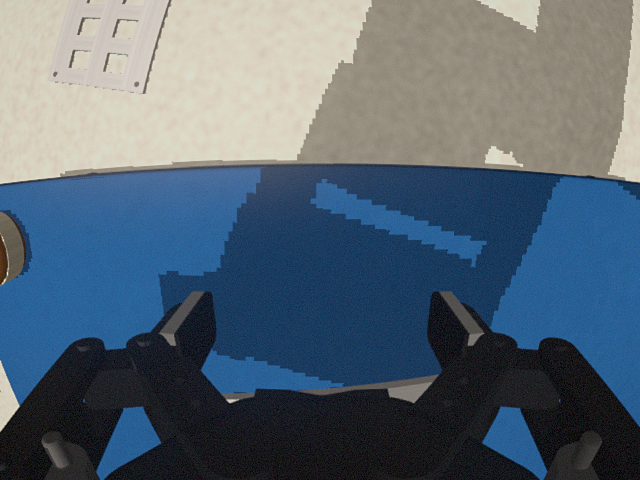

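The wrist view shows both fingers straddling in front of the panel's near edge (row ~385) with no contact, and the jar well clear at the left. Now I feel down for the deck.

Emit:
step_arm(moves=[1,0,0,-0.01,0,1,0,0,-0.02,0,1,0,0,-0.03,0,1,0,0,-0.035,0,1,0,0,-0.035,0])

```text
t: 4.4
tcp_pos: [0.4706, -0.0356, 0.1648]
tool_rot: [-0.009, 1.0, 0.0, -0.0]
force: [-0.3, 0.4, -0.1]
finger_gap: 0.997
gripper_force: 0.0
```

Emit:
step_arm(moves=[1,0,0,-0.005,0,1,0,0,-0.01,0,1,0,0,-0.01,0])

```text
t: 4.78
tcp_pos: [0.4707, -0.0356, 0.1628]
tool_rot: [-0.009, 1.0, 0.0, -0.0]
force: [0.3, 0.7, 0.5]
finger_gap: 0.998
gripper_force: 0.0
```

Emit:
step_arm(moves=[1,0,0,-0.005,0,1,0,0,-0.008,0,1,0,0,-0.008,0])

```text
t: 5.15
tcp_pos: [0.4706, -0.0356, 0.1612]
tool_rot: [-0.009, 1.0, 0.0, -0.0]
force: [0.2, -0.4, -0.1]
finger_gap: 0.999
gripper_force: 0.0
```

Emit:
step_arm(moves=[1,0.03,0,0,0,1,0.06,0.0,0,0,1,0.09,0,0,0,1,0.12,0,0,0,1,0.15,0,0,0,1,0.18,0,0,0,1,0.2,0,0,0,1,0.2,0,0,0])

```text
t: 6.15
tcp_pos: [0.511, -0.0356, 0.1613]
tool_rot: [-0.009, 1.0, -0.0, 0.0]
force: [-0.8, -0.2, -0.3]
finger_gap: 0.999
gripper_force: 0.0
```

```bash
python3 - <<'E'
from h import *
s=snap('scene'); f=cv2.resize(s['color'][160:380,170:450],None,fx=2.7,fy=2.7,interpolation=cv2.INTER_CUBIC); cv2.imwrite('pics/s2.png',f); p=manip.sense(); print(p['tcp_pos'],p['force'])
E
```

```text
[ 0.51094004 -0.0356659   0.16130584] [-0.37082483  1.07206746 -0.15766213]
```

View pics/s2.png

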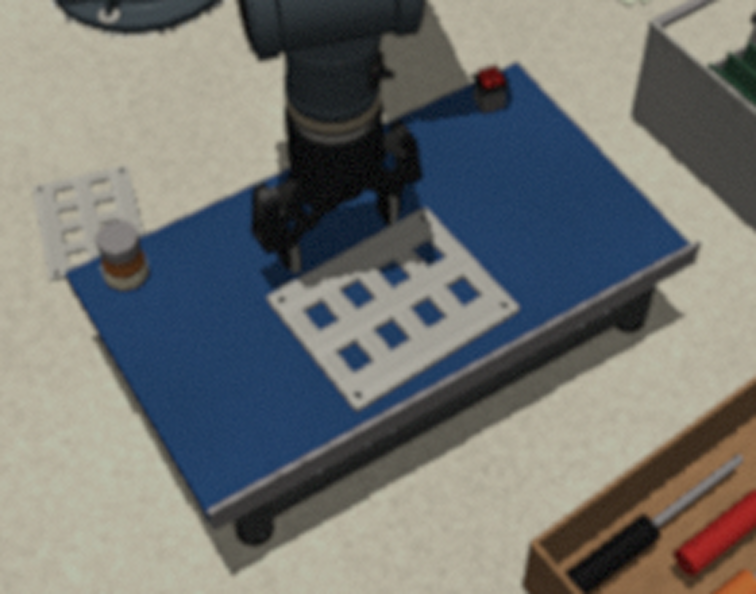

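The scene view shows the fingers on the deck right at the panel's near edge, with the panel still turned. I continue the push slowly.

Emit:
step_arm(moves=[1,0.015,0,0,0,1,0.03,0.0,0,0,1,0.045,0,0,0,1,0.06,0,0,0,1,0.075,0,0,0,1,0.085,0,0,0,1,0.085,0,0,0])

```text
t: 7.08
tcp_pos: [0.5281, -0.0357, 0.1613]
tool_rot: [-0.009, 1.0, -0.0, 0.0]
force: [-0.2, -0.6, -0.7]
finger_gap: 0.999
gripper_force: 0.1
```

```bash
python3 - <<'E'
from h import *
s=snap('scene'); 
f=cv2.resize(s['color'][160:380,170:450],None,fx=2.7,fy=2.7,interpolation=cv2.INTER_CUBIC); cv2.imwrite('pics/s3.png',f); p=manip.sense(); print(p['tcp_pos'],p['force'])
E
```

```text
[ 0.52808801 -0.0356863   0.16136687] [-0.00408411  0.1730906   0.18159918]
```

View pics/s3.png

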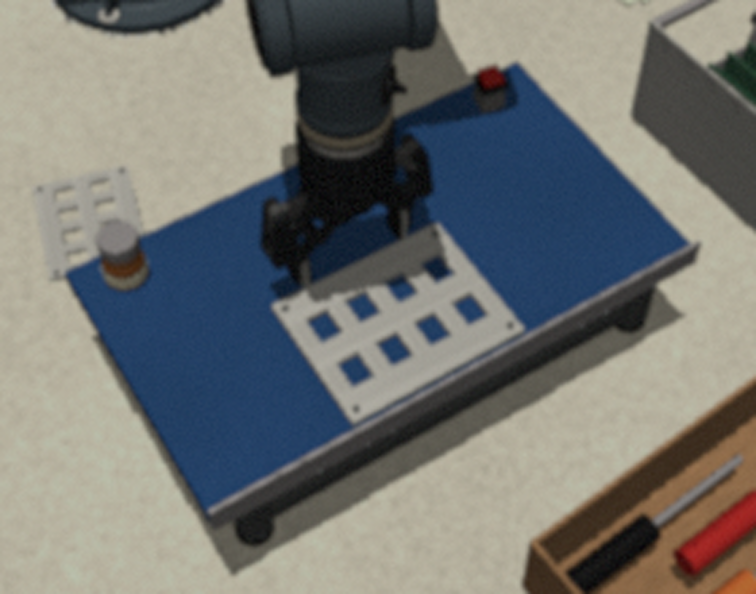

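The panel is now nearly parallel to the lip with a small gap left. I push on until the force shows contact with the lip.

Emit:
step_arm(moves=[1,0.01,0,0,0,1,0.02,0.0,0,0,1,0.03,0,0,0,1,0.035,0,0,0,1,0.035,0,0,0])

```text
t: 7.75
tcp_pos: [0.5349, -0.0356, 0.1613]
tool_rot: [-0.009, 1.0, -0.0, 0.0]
force: [-1.1, 0.2, 0.2]
finger_gap: 1.002
gripper_force: 0.4
```

Emit:
step_arm(moves=[1,0.005,0,0,0,1,0.01,0.0,0,0,1,0.01,0,0,0])

```text
t: 8.12
tcp_pos: [0.536, -0.0356, 0.1612]
tool_rot: [-0.009, 1.0, 0.0, -0.001]
force: [-2.5, -0.5, 1.7]
finger_gap: 1.003
gripper_force: 1.6
```

Emit:
step_arm(moves=[1,0.005,0,0,0,1,0.01,0.0,0,0,1,0.01,0,0,0])

```text
t: 8.5
tcp_pos: [0.5365, -0.0355, 0.1611]
tool_rot: [-0.009, 1.0, 0.0, -0.003]
force: [-6.3, -2.4, 4.6]
finger_gap: 0.998
gripper_force: 3.6
```

Contact force built up with the fingers stalled, so the panel is on the lip. I back off, lift, turn 90° and look from the top.

Emit:
step_arm(moves=[1,-0.05,0,0,0,1,-0.1,0,0,0,1,-0.1,0,0.2,0,1,-0.1,0,0.4,0,1,-0.1,0,0.6,0,1,-0.1,0,0.6,0])

```text
t: 9.25
tcp_pos: [0.5205, -0.036, 0.2846]
tool_rot: [-0.009, 1.0, -0.001, 0.004]
force: [0.1, 0.3, -0.4]
finger_gap: 1.0
gripper_force: 0.0
```

Emit:
step_arm(moves=[1,0,-0.2,0,0.05,1,0.1,-0.4,0,0.1,1,0.2,-0.55,0,0.15,1,0.3,-0.65,0,0.2,1,0.4,-0.75,0,0.25,1,0.44,-0.8,0,0.3,1,0.44,-0.8,0,0.35,1,0.44,-0.8,0,0.4,1,0.44,-0.8,0,0.45,1,0.44,-0.8,0,0.5,1,0.44,-0.8,0,0.5,1,0.44,-0.8,0,0.5])

```text
t: 10.75
tcp_pos: [0.5908, -0.0879, 0.2222]
tool_rot: [-0.595, 0.789, -0.131, -0.073]
force: [0.5, 0.6, -0.1]
finger_gap: 0.999
gripper_force: 0.0
```

```bash
python3 - <<'E'
from h import *
s=snap('top'); p=manip.sense(); print(p['tcp_pos'],p['tool_rot'],p['q'])
f=cv2.resize(s['color'][155:290,200:430],None,fx=3.4,fy=3.4,interpolation=cv2.INTER_CUBIC); cv2.imwrite('pics/t4.png',f)
import pickle; pickle.dump(s,open('top4.pkl','wb'))
E
```

```text
[ 0.58830205 -0.08626521  0.2203451 ] [-0.59619474  0.7890082  -0.12844167 -0.07430093] [-0.22851121  0.59049479  1.63100144 -0.37530118  0.85078403 -2.85412166]
```

View pics/t4.png

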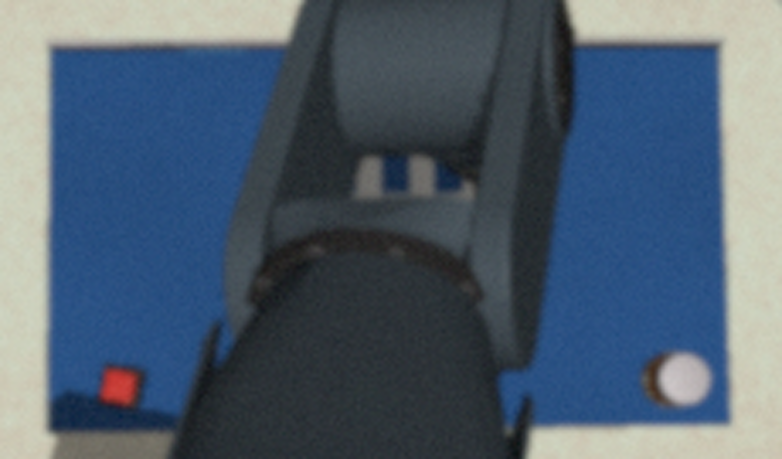

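The last joint is at its limit with this turn, so I turn back the other way at once.

Emit:
step_arm(moves=[1,0,0,0,-0.1,1,0,0,0,-0.2,1,0,0,0,-0.3,1,0,0,0,-0.4,1,0,0,0,-0.45,1,0,0,0,-0.5,1,0,0,0,-0.5,1,0,0,0,-0.5])

```text
t: 11.8
tcp_pos: [0.5916, -0.0887, 0.223]
tool_rot: [0.107, 0.983, -0.046, -0.143]
force: [0.5, -0.0, 0.4]
finger_gap: 1.0
gripper_force: 0.0
```

```bash
python3 - <<'E'
from h import *
p=manip.sense(); print(p['tcp_pos'],p['tool_rot'],p['q'])
E
```

```text
[ 0.59163996 -0.08873779  0.22296305] [ 0.10696868  0.98284652 -0.04584143 -0.14306984] [-0.28297467  0.67962342  1.41456428 -0.1434121   1.3185332  -1.58213545]
```

Emit:
step_arm(moves=[1,0,0,0.1,-0.05,1,0,0,0.2,-0.1,1,0,0,0.3,-0.15,1,0,0,0.3,-0.2,1,0,0,0.3,-0.25,1,0,0,0.3,-0.3,1,0,0,0.3,-0.35,1,0,0,0.3,-0.4,1,0,0,0.3,-0.425,1,0,0,0.3,-0.425])

```text
t: 13.05
tcp_pos: [0.5913, -0.089, 0.2833]
tool_rot: [0.69, 0.708, 0.052, -0.141]
force: [0.2, 0.7, -0.0]
finger_gap: 0.999
gripper_force: 0.0
```

```bash
cat >> h.py <<'E'
def tool():
    from scipy.spatial.transform import Rotation as Q
    p=manip.sense(); M=Q.from_quat(p['tool_rot']).as_matrix()
    print('tcp',np.round(p['tcp_pos'],4),'q',np.round(p['q'],3),'\n tool axes x,y,z',np.round(M.T,3).tolist(),'tip60',np.round(p['tcp_pos']+M[:,2]*.06,4),'tip73',np.round(p['tcp_pos']+M[:,2]*.073,4),'F',np.round(p['force'],1))
    return p,M
E
python3 -c "
from h import *
tool()"
```

```text
tcp [ 0.5913 -0.089   0.2833] q [-0.411  0.579  1.429  0.2    1.369 -0.499] 
 tool axes x,y,z [[-0.007, 0.963, 0.271], [0.992, 0.042, -0.122], [-0.129, 0.268, -0.955]] tip60 [ 0.5836 -0.0729  0.226 ] tip73 [ 0.5819 -0.0694  0.2136] F [ 0.2  0.7 -0. ]
```

The tilt picked up at the joint limit persists in the commanded pose. I can cancel it: turn the tool so its tips lean towards the base, then over-reach outward a little, where the arm has to swing the tips out.

Emit:
step_arm(moves=[1,0.2,0.05,0.1,0.05,1,0.4,0.1,0.1,0.1,1,0.6,0.2,0.1,0.15,1,0.8,0.2,0.1,0.2,1,0.95,0.2,0.1,0.25,1,0.95,0.2,0.1,0.3,1,0.95,0.2,0.1,0.355,1,0.95,0.2,0.1,0.355])

```text
t: 14.05
tcp_pos: [0.7818, -0.0476, 0.3028]
tool_rot: [0.211, 0.966, -0.031, -0.147]
force: [-0.6, 0.3, -1.1]
finger_gap: 0.999
gripper_force: 0.0
```

```bash
python3 -c "
from h import *
tool()"
```

```text
tcp [ 0.7818 -0.0476  0.3028] q [-0.188  0.886  0.723 -0.054  1.83  -1.335] 
 tool axes x,y,z [[-0.868, 0.416, 0.272], [0.398, 0.909, -0.121], [-0.298, 0.003, -0.955]] tip60 [ 0.7639 -0.0474  0.2456] tip73 [ 0.76   -0.0474  0.2331] F [-0.6  0.3 -1.1]
```

Emit:
step_arm(moves=[1,0.15,0,0,0,1,0.3,0,0,0,1,0.4,0,0,0,1,0.5,0,0,0,1,0.6,0,0,0,1,0.7,0,0,0])

```text
t: 14.8
tcp_pos: [0.8815, -0.047, 0.2946]
tool_rot: [0.212, 0.968, -0.028, -0.133]
force: [0.1, -0.1, -0.3]
finger_gap: 1.002
gripper_force: 0.0
```

```bash
python3 -c "
from h import *
tool()"
```

```text
tcp [ 0.8815 -0.047   0.2946] q [-0.168  1.119  0.219 -0.05   2.072 -1.326] 
 tool axes x,y,z [[-0.875, 0.418, 0.245], [0.403, 0.908, -0.111], [-0.269, 0.001, -0.963]] tip60 [ 0.8654 -0.0469  0.2368] tip73 [ 0.8619 -0.0469  0.2243] F [ 0.1 -0.1 -0.3]
```

That works: tilt drops from 0.298 to 0.269. I keep over-reaching.

Emit:
step_arm(moves=[1,0.1,0,0,0,1,0.2,0,0,0,1,0.3,0,0,0,1,0.4,0,0,0,1,0.4,0,0,0])

```text
t: 15.42
tcp_pos: [0.8934, -0.0434, 0.2792]
tool_rot: [0.212, 0.97, -0.025, -0.114]
force: [0.3, -0.7, 0.6]
finger_gap: 0.998
gripper_force: 0.0
```

```bash
python3 -c "
from h import *
tool()"
```

```text
tcp [ 0.8934 -0.0434  0.2792] q [-0.163  1.133  0.219 -0.043  2.019 -1.318] 
 tool axes x,y,z [[-0.885, 0.417, 0.21], [0.405, 0.909, -0.097], [-0.231, -0.001, -0.973]] tip60 [ 0.8795 -0.0434  0.2208] tip73 [ 0.8765 -0.0435  0.2082] F [ 0.3 -0.7  0.6]
```

Emit:
step_arm(moves=[1,0.3,0,0.1,0,1,0.6,0,0.1,0,1,0.9,0,0.1,0,1,1,0,0.1,0,1,1,0,0.1,0,1,1,0,0.1,0])

```text
t: 16.18
tcp_pos: [0.906, -0.037, 0.2646]
tool_rot: [0.212, 0.973, -0.022, -0.092]
force: [1.3, 0.0, 0.5]
finger_gap: 1.004
gripper_force: 0.0
```

```bash
python3 -c "
from h import *
tool()"
```

```text
tcp [ 0.906  -0.037   0.2646] q [-0.156  1.146  0.219 -0.035  1.964 -1.307] 
 tool axes x,y,z [[-0.893, 0.417, 0.171], [0.409, 0.909, -0.081], [-0.189, -0.003, -0.982]] tip60 [ 0.8947 -0.0372  0.2056] tip73 [ 0.8922 -0.0372  0.1929] F [1.3 0.  0.5]
```

Emit:
step_arm(moves=[1,0.3,0,0.1,0,1,0.6,0,0.3,0,1,0.9,0,0.4,0,1,1,0,0.4,0,1,1,0,0.4,0,1,1,0,0.4,0,1,1,0,0.4,0,1,1,0,0.4,0])

```text
t: 17.18
tcp_pos: [0.9078, -0.031, 0.2958]
tool_rot: [0.213, 0.974, -0.018, -0.071]
force: [-0.1, 0.3, -0.1]
finger_gap: 1.001
gripper_force: 0.0
```

```bash
python3 -c "
from h import *
tool()"
```

```text
tcp [ 0.9078 -0.031   0.2958] q [-0.15   1.111  0.219 -0.028  1.956 -1.3  ] 
 tool axes x,y,z [[-0.899, 0.417, 0.132], [0.412, 0.909, -0.065], [-0.147, -0.004, -0.989]] tip60 [ 0.899  -0.0313  0.2364] tip73 [ 0.8971 -0.0314  0.2236] F [-0.1  0.3 -0.1]
```

Emit:
step_arm(moves=[1,0.3,0,0.1,0,1,0.6,0,0.2,0,1,0.9,0,0.2,0,1,1,0,0.2,0,1,1,0,0.2,0,1,1,0,0.2,0,1,1,0,0.2,0,1,1,0,0.2,0,1,1,0,0.2,0,1,1,0,0.2,0,1,1,0,0.2,0,1,1,0,0.2,0])

```text
t: 18.68
tcp_pos: [0.9187, -0.026, 0.291]
tool_rot: [0.213, 0.976, -0.014, -0.05]
force: [-0.2, -0.1, 0.4]
finger_gap: 1.002
gripper_force: 0.0
```

```bash
python3 -c "
from h import *
tool()"
```

```text
tcp [ 0.9187 -0.026   0.291 ] q [-0.144  1.115  0.219 -0.022  1.909 -1.292] 
 tool axes x,y,z [[-0.905, 0.416, 0.091], [0.414, 0.909, -0.048], [-0.103, -0.006, -0.995]] tip60 [ 0.9125 -0.0264  0.2313] tip73 [ 0.9112 -0.0264  0.2184] F [-0.2 -0.1  0.4]
```

Emit:
step_arm(moves=[1,0.4,0,0.1,0,1,0.8,0,0.2,0,1,1,0,0.2,0,1,1,0,0.2,0,1,1,0,0.2,0,1,1,0,0.2,0])

```text
t: 19.42
tcp_pos: [0.9294, -0.0222, 0.2871]
tool_rot: [0.213, 0.977, -0.01, -0.028]
force: [-0.5, -0.6, 0.4]
finger_gap: 1.004
gripper_force: 0.0
```

Emit:
step_arm(moves=[1,0.4,0,0.1,0,1,0.8,0,0.2,0,1,1,0,0.2,0,1,1,0,0.2,0,1,1,0,0.2,0,1,1,0,0.2,0])

```text
t: 20.18
tcp_pos: [0.9402, -0.0191, 0.2839]
tool_rot: [0.213, 0.977, -0.005, -0.006]
force: [-0.2, -1.1, 0.9]
finger_gap: 0.997
gripper_force: 0.0
```

```bash
python3 -c "
from h import *
tool()"
```

```text
tcp [ 0.9402 -0.0191  0.2839] q [-0.136  1.121  0.219 -0.01   1.814 -1.281] 
 tool axes x,y,z [[-0.909, 0.416, 0.01], [0.416, 0.909, -0.013], [-0.014, -0.008, -1.0]] tip60 [ 0.9394 -0.0195  0.2239] tip73 [ 0.9392 -0.0196  0.2109] F [-0.2 -1.1  0.9]
```

The tilt is gone (about 0.9°). Now I go to the panel's −y side, turning the safe way.

Emit:
step_arm(moves=[1,-0.2,-0.1,0,-0.04,1,-0.4,-0.2,0,-0.08,1,-0.6,-0.3,0,-0.13,1,-0.8,-0.4,0,-0.18,1,-1,-0.5,0,-0.23,1,-1,-0.6,0,-0.28,1,-1,-0.65,0,-0.33,1,-1,-0.65,0,-0.357,1,-1,-0.65,0,-0.357])

```text
t: 21.3
tcp_pos: [0.7403, -0.1494, 0.2845]
tool_rot: [0.7, 0.714, -0.001, -0.008]
force: [-1.1, -0.4, 0.4]
finger_gap: 0.996
gripper_force: 0.0
```

Emit:
step_arm(moves=[1,-0.25,0,0,0,1,-0.5,0,0,0,1,-0.65,0,0,0,1,-0.65,0,0,0])

```text
t: 21.8
tcp_pos: [0.6085, -0.1486, 0.2847]
tool_rot: [0.7, 0.715, -0.001, -0.008]
force: [-0.6, -0.1, -0.4]
finger_gap: 1.0
gripper_force: 0.0
```

```bash
python3 -c "
from h import *
tool()
s=snap('wrist'); cv2.imwrite('pics/w5.png',s['color'])
print(s['fovy'],s['cx'],s['cy'],np.round(s['mount'],4).tolist())
import pickle; pickle.dump((s,manip.sense()),open('w5.pkl','wb'))"
```

```text
tcp [ 0.6085 -0.1486  0.2847] q [-0.419  0.555  1.439  0.003  1.164 -0.441] 
 tool axes x,y,z [[-0.021, 1.0, 0.01], [1.0, 0.021, -0.014], [-0.014, 0.01, -1.0]] tip60 [ 0.6077 -0.148   0.2247] tip73 [ 0.6075 -0.1479  0.2117] F [-0.6 -0.1 -0.4]
65.70646984690485 321.2777322964002 238.30666214841352 [[-0.0, -0.9663, -0.2573, 0.065], [1.0, -0.0001, 0.0002, -0.0002], [-0.0002, -0.2573, 0.9663, -0.0692], [0.0, 0.0, 0.0, 1.0]]
```

View pics/w5.png

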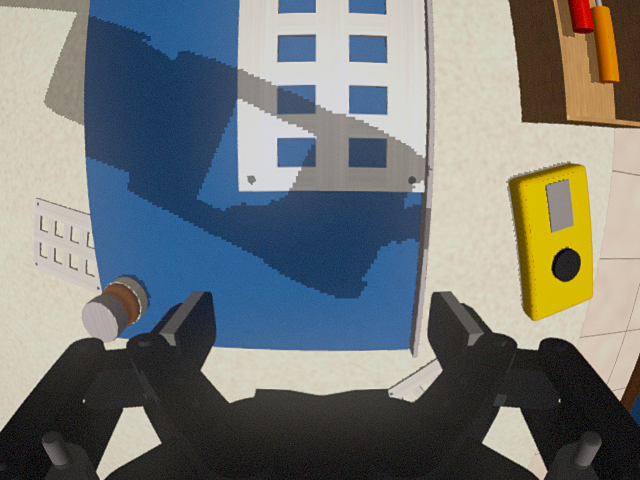

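The wrist view shows the panel's −y edge from (238,191) to (424,191), flush with the lip at the right (column ~427). The jar is at (115,305), left of the fingers. I compute the edge position.

```bash
cat >> h.py <<'E'
def wrist_pt(s,p,u,v,h):
    from scipy.spatial.transform import Rotation as Q
    f=240/np.tan(np.radians(s['fovy'])/2); dx,dy=u-s['cx'],v-s['cy']; r=np.hypot(dx,dy)
    out=[]
    f=240/np.tan(np.radians(s['fovy'])/2); th=r/f
    d=np.array([np.sin(th)*dx/r,np.sin(th)*dy/r,np.cos(th)])
    m=np.array(s['mount']); M=Q.from_quat(p['tool_rot']).as_matrix()
    o=p['tcp_pos']+M@m[:3,3]; w=M@m[:3,:3]@d
    return np.round(o+w*(h-o[2])/w[2],4)
E
python3 -c "
from h import *
import pickle; s,p=pickle.load(open('w5.pkl','rb'))
for u,v,h in [(238,191,.105),(424,191,.105),(410,350,.1),(130,346,.1),(434,60,.112),(430,190,.112),(145,300,.1),(428,150,.105)]: print(u,v,wrist_pt(s,p,u,v,h))"
```

```text
238 191 [ 0.5501 -0.1166  0.105 ]
424 191 [ 0.6783 -0.1134  0.105 ]
410 350 [ 0.6817 -0.2415  0.1   ]
130 346 [ 0.4411 -0.2524  0.1   ]
434 60 [ 0.6803 -0.0232  0.112 ]
430 190 [ 0.6806 -0.1117  0.112 ]
145 300 [ 0.4652 -0.2056  0.1   ]
428 150 [ 0.6795 -0.0849  0.105 ]
```

The panel edge is at y = −0.115 with a width of 0.128, which agrees. It has about 0.212 m to travel. I descend behind it.

Emit:
step_arm(moves=[1,0,0,-0.2,0,1,0,0,-0.4,0,1,0,0,-0.5,0,1,0,0,-0.56,0,1,0,0,-0.59,0,1,0,0,-0.605,0,1,0,0,-0.615,0,1,0,0,-0.615,0])

```text
t: 22.85
tcp_pos: [0.6105, -0.1492, 0.1618]
tool_rot: [0.7, 0.714, -0.001, -0.007]
force: [0.6, -0.5, 0.0]
finger_gap: 1.002
gripper_force: 0.0
```

Emit:
step_arm(moves=[1,0,0.06,0,0,1,-0.002,0.12,0,0,1,-0.004,0.17,0,0,1,-0.005,0.22,0,0,1,-0.006,0.27,0,0,1,-0.007,0.32,0,0,1,-0.008,0.37,0,0,1,-0.008,0.4,0,0,1,-0.008,0.4,0,0])

```text
t: 23.98
tcp_pos: [0.6085, -0.0683, 0.1611]
tool_rot: [0.7, 0.714, -0.001, -0.008]
force: [0.5, -0.0, 0.1]
finger_gap: 1.002
gripper_force: 0.0
```

```bash
python3 -c "
from h import *
p,M=tool()
s=snap('wrist'); cv2.imwrite('pics/w6.png',s['color']); p=manip.sense()
import pickle; pickle.dump((s,p),open('w6.pkl','wb'))"
```

```text
tcp [ 0.6085 -0.0683  0.1611] q [-0.296  0.699  1.569  0.007  0.889 -0.321] 
 tool axes x,y,z [[-0.021, 1.0, 0.01], [1.0, 0.021, -0.013], [-0.013, 0.01, -1.0]] tip60 [ 0.6077 -0.0677  0.1011] tip73 [ 0.6075 -0.0675  0.0881] F [ 0.5 -0.   0.1]
```

View pics/w6.png

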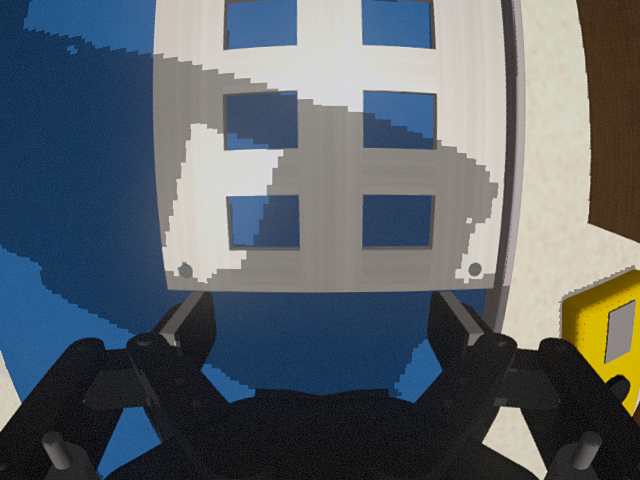

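The panel is moving squarely with both fingers on its edge (row ~290). I continue.

Emit:
step_arm(moves=[1,-0.001,0.05,0,0,1,-0.002,0.1,0,0,1,-0.003,0.15,0,0,1,-0.004,0.2,0,0,1,-0.005,0.25,0,0,1,-0.006,0.3,0,0,1,-0.007,0.35,0,0,1,-0.008,0.4,0,0,1,-0.009,0.45,0,0,1,-0.01,0.5,0,0,1,-0.01,0.53,0,0,1,-0.01,0.53,0,0])

```text
t: 25.52
tcp_pos: [0.6066, 0.0376, 0.1612]
tool_rot: [0.7, 0.714, -0.001, -0.008]
force: [-0.8, -0.2, -0.3]
finger_gap: 0.999
gripper_force: 0.0
```

Emit:
step_arm(moves=[1,-0.001,0.03,0,0,1,-0.002,0.06,0,0,1,-0.003,0.09,0,0,1,-0.003,0.115,0,0,1,-0.004,0.13,0,0,1,-0.004,0.13,0,0])

```text
t: 26.28
tcp_pos: [0.6058, 0.0634, 0.1612]
tool_rot: [0.7, 0.714, -0.001, -0.008]
force: [-0.3, 0.5, -0.3]
finger_gap: 0.999
gripper_force: 0.0
```

```bash
python3 -c "
from h import *
p,M=tool()
s=snap('top'); measure(s)
cv2.imwrite('pics/t7.png',cv2.resize(s['color'][155:290,170:400],None,fx=3.4,fy=3.4,interpolation=cv2.INTER_CUBIC))
s=snap('scene'); cv2.imwrite('pics/s7.png',cv2.resize(s['color'][140:340,240:500],None,fx=3,fy=3,interpolation=cv2.INTER_CUBIC))"
```

```text
tcp [0.6058 0.0634 0.1612] q [-0.082  0.695  1.579  0.011  0.881 -0.11 ] 
 tool axes x,y,z [[-0.02, 1.0, 0.01], [1.0, 0.021, -0.013], [-0.013, 0.01, -1.0]] tip60 [0.605  0.0639 0.1012] tip73 [0.6048 0.0641 0.0882] F [-0.3  0.5 -0.3]
deck ((0.5458205938339233, -0.10556796193122864), (0.2571086585521698, 0.26963871717453003), 0.9384410977363586)
[[0.41510000824928284, 0.02710000053048134], [0.4194999933242798, -0.24250000715255737], [0.6765999794006348, -0.23829999566078186], [0.6721000075340271, 0.031300000846385956]]
panel ((0.5974506735801697, -0.13990209996700287), (0.19688552618026733, 0.2597959637641907), 0.6052772998809814)
[[0.4975999891757965, -0.011099999770522118], [0.5004000067710876, -0.27079999446868896], [0.6973000168800354, -0.2687999904155731], [0.6945000290870667, -0.008999999612569809]]
panel ((0.5920121669769287, 0.22509165108203888), (0.19358836114406586, 0.11650834232568741), 0.9790608882904053)
[[0.4941999912261963, 0.2816999852657318], [0.49619999527931213, 0.16519999504089355], [0.6898000240325928, 0.16850000619888306], [0.6877999901771545, 0.2849999964237213]]
```

View pics/t7.png

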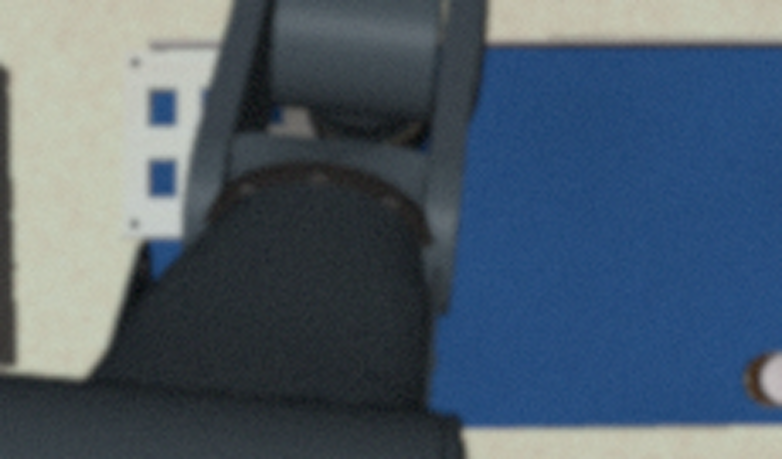

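The panel overhangs by about 15–17 mm and still sits along the lip. I push 24 mm more, then back off and lift.

Emit:
step_arm(moves=[1,-0.001,0.025,0,0,1,-0.001,0.05,0,0,1,-0.002,0.075,0,0,1,-0.002,0.1,0,0,1,-0.002,0.115,0,0,1,-0.002,0.12,0,0,1,-0.002,0.12,0,0])

```text
t: 27.25
tcp_pos: [0.6054, 0.0871, 0.1612]
tool_rot: [0.7, 0.714, -0.001, -0.008]
force: [-0.1, 0.7, 0.8]
finger_gap: 1.001
gripper_force: 0.0
```

Emit:
step_arm(moves=[1,0,-0.05,0,0,1,0,-0.12,0,0,1,0,-0.2,0,0,1,0,-0.25,0.2,0,1,0,-0.35,0.5,0,1,0,-0.6,0.7,0,1,0,-0.9,0.7,0,1,0,-1,0.7,0,1,0,-1,0.7,0])

```text
t: 28.38
tcp_pos: [0.6049, -0.115, 0.3007]
tool_rot: [0.701, 0.713, -0.001, -0.008]
force: [-0.7, 0.5, 0.2]
finger_gap: 1.0
gripper_force: 0.0
```

```bash
python3 -c "
from h import *
p,M=tool()
s=snap('top'); measure(s)
t=s['color'][155:290,170:400]; cv2.imwrite('pics/t8.png',cv2.resize(t,None,fx=3.4,fy=3.4,interpolation=cv2.INTER_CUBIC))"
```

```text
tcp [ 0.6049 -0.115   0.3007] q [-0.371  0.523  1.451  0.005  1.184 -0.389] 
 tool axes x,y,z [[-0.017, 1.0, 0.01], [1.0, 0.017, -0.014], [-0.014, 0.01, -1.0]] tip60 [ 0.6041 -0.1143  0.2407] tip73 [ 0.6039 -0.1142  0.2277] F [-0.7  0.5  0.2]
deck ((0.5424906611442566, 0.06317708641290665), (0.25824031233787537, 0.3033348023891449), 0.9384321570396423)
[[0.4108999967575073, 0.2126999944448471], [0.41589999198913574, -0.09059999883174896], [0.6740999817848206, -0.08640000224113464], [0.6690999865531921, 0.21690000593662262]]
panel ((0.5942186117172241, 0.0921235904097557), (0.19372029602527618, 0.3824809491634369), 0.9790721535682678)
[[0.49410000443458557, 0.2816999852657318], [0.5005999803543091, -0.1006999984383583], [0.6942999958992004, -0.09740000218153], [0.6877999901771545, 0.2849999964237213]]
```

View pics/t8.png

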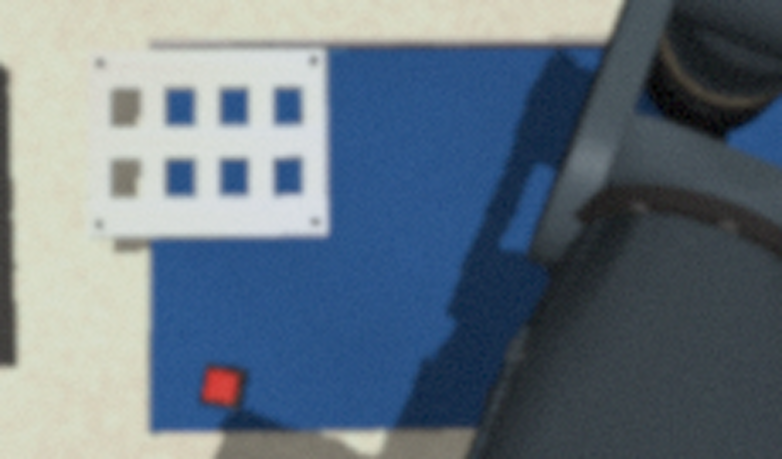

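The overhang measures 40 mm (60 px at 0.675 mm/px), the panel looks square, and the switch is untouched. There may be a 1–2 mm gap at the lip, so I finish with a gentle two-finger nudge in +x.

Emit:
step_arm(moves=[1,-0.1,0.1,0,0.05,1,-0.2,0.2,0,0.1,1,-0.3,0.4,0,0.15,1,-0.4,0.6,0,0.2,1,-0.5,0.8,0,0.25,1,-0.5,0.9,0,0.3,1,-0.5,0.9,0,0.35,1,-0.5,0.9,0,0.4,1,-0.5,0.9,0,0.45,1,-0.5,0.9,0,0.5,1,-0.5,0.9,0,0.5])

```text
t: 29.8
tcp_pos: [0.5045, 0.0686, 0.3008]
tool_rot: [-0.01, 1.0, -0.006, -0.005]
force: [-0.4, 0.9, 0.2]
finger_gap: 1.001
gripper_force: 0.0
```

Emit:
step_arm(moves=[1,0,0.2,0,0,1,0,0.4,0,0,1,0,0.535,0,0,1,0,0.535,0,0,1,0,0.535,0,0])

```text
t: 30.42
tcp_pos: [0.505, 0.1741, 0.301]
tool_rot: [-0.01, 1.0, -0.007, -0.005]
force: [-0.2, 0.3, 0.4]
finger_gap: 1.003
gripper_force: 0.0
```

```bash
python3 -c "
from h import *
p,M=tool()"
```

```text
tcp [0.505  0.1741 0.301 ] q [ 0.128  0.413  1.656 -0.013  1.084 -1.457] 
 tool axes x,y,z [[-1.0, -0.02, 0.01], [-0.02, 1.0, -0.013], [-0.01, -0.013, -1.0]] tip60 [0.5044 0.1733 0.241 ] tip73 [0.5043 0.1731 0.228 ] F [-0.2  0.3  0.4]
```

Emit:
step_arm(moves=[1,0.03,0,-0.2,0,1,0.03,0,-0.4,0,1,0.03,0,-0.55,0,1,0.03,0,-0.62,0,1,0.03,0,-0.67,0,1,0.03,0,-0.69,0,1,0.03,0,-0.697,0,1,0.03,0,-0.697,0])

```text
t: 31.42
tcp_pos: [0.5118, 0.174, 0.1624]
tool_rot: [-0.01, 1.0, -0.006, -0.004]
force: [-0.3, 0.2, 0.3]
finger_gap: 0.998
gripper_force: 0.0
```

Emit:
step_arm(moves=[1,0.02,0,0,0,1,0.04,0,0,0,1,0.06,0,0,0,1,0.08,0,0,0,1,0.095,0,0,0,1,0.095,0,0,0])

```text
t: 32.17
tcp_pos: [0.5306, 0.1739, 0.1617]
tool_rot: [-0.01, 1.0, -0.006, -0.005]
force: [0.1, 0.5, 0.3]
finger_gap: 1.002
gripper_force: 0.0
```

Emit:
step_arm(moves=[1,0.004,0,0,0,1,0.008,0,0,0,1,0.01,0,0,0,1,0.01,0,0,0])

```text
t: 32.67
tcp_pos: [0.5322, 0.174, 0.1618]
tool_rot: [-0.01, 1.0, -0.006, -0.005]
force: [-0.4, 0.5, -0.5]
finger_gap: 1.001
gripper_force: 0.4
```

Emit:
step_arm(moves=[1,0.005,0,0,0,1,0.008,0,0,0,1,0.008,0,0,0])

```text
t: 33.05
tcp_pos: [0.5329, 0.174, 0.1616]
tool_rot: [-0.01, 1.0, -0.006, -0.006]
force: [-4.7, -0.2, 1.9]
finger_gap: 0.999
gripper_force: 2.3
```

Emit:
step_arm(moves=[1,0.005,0,0,0,1,0.01,0,0,0,1,0.01,0,0,0])

```text
t: 33.42
tcp_pos: [0.5333, 0.174, 0.1615]
tool_rot: [-0.011, 1.0, -0.007, -0.008]
force: [-7.8, 0.9, 4.0]
finger_gap: 0.999
gripper_force: 4.0
```

The panel is firmly against the lip. I back off, lift, move clear and check from the numbers, since the picture views are used up.

Emit:
step_arm(moves=[1,-0.03,0,0,0,1,-0.08,0,0,0,1,-0.11,0,0.1,0,1,-0.11,0,0.3,0,1,-0.11,0,0.5,0,1,-0.11,-0.2,0.7,0,1,-0.15,-0.5,0.7,0,1,-0.2,-0.8,0.7,0,1,-0.25,-1,0.7,0,1,-0.25,-1,0.7,0])

```text
t: 34.67
tcp_pos: [0.486, -0.0287, 0.3022]
tool_rot: [-0.008, 1.0, -0.007, -0.004]
force: [0.4, 0.5, -0.0]
finger_gap: 1.002
gripper_force: 0.0
```

Emit:
step_arm(moves=[1,0,-0.2,0,0,1,0,-0.5,0,0,1,0,-0.8,0,0,1,0,-1,0,0,1,0,-1,0,0])

```text
t: 35.3
tcp_pos: [0.487, -0.2284, 0.3019]
tool_rot: [-0.009, 1.0, -0.007, -0.003]
force: [1.3, 0.5, 0.1]
finger_gap: 1.001
gripper_force: 0.0
```

```bash
python3 - <<'E'
from h import *
p,M=tool()
import pickle
s=snap('top'); s0=pickle.load(open('top0.pkl','rb'))
im=s['color'].astype(int)
# brightness profiles: along columns on panel top edge, and rows across the deck end
g=im[...,2]
for c in (205,215,225,240,255,262): print('col',c,'rows160-176 R',g[160:177,c].tolist())
for r in (175,185,200,215,222): print('row',r,'cols190-272 R',[int(np.argmax(-np.diff(g[r,255:275])))+255, ], g[r,192:202].tolist())
for r in (232,240,255): print('deck row',r,g[r,208:220].tolist())
z=s['z_map']
for u,v in ((203,200),(222,222),(265,200)): print('panel z',world(s,u,v))
def red(i):
    i=i.astype(int); m=(i[...,2]>i[...,1]+60)&(i[...,2]>i[...,0]+60); m[:255]=0;m[285:]=0;m[:,:215]=0;m[:,255:]=0; y,x=np.nonzero(m); return x.mean(),y.mean()
print('switch',red(s0['color']),red(s['color']))
a=cv2.matchTemplate(s['color'][245:290,380:425],s0['color'][252:282,388:414],cv2.TM_CCOEFF_NORMED); print('jar match',cv2.minMaxLoc(a))
E
```

```text
tcp [ 0.487  -0.2284  0.3019] q [-0.64   0.413  1.653 -0.018  1.072 -2.219] 
 tool axes x,y,z [[-1.0, -0.017, 0.007], [-0.017, 1.0, -0.015], [-0.007, -0.015, -1.0]] tip60 [ 0.4866 -0.2293  0.2419] tip73 [ 0.4865 -0.2295  0.2289] F [1.3 0.5 0.1]
col 205 rows160-176 R [200, 200, 202, 201, 203, 199, 200, 202, 202, 199, 202, 201, 202, 202, 200, 201, 201]
col 215 rows160-176 R [200, 201, 204, 198, 200, 194, 186, 170, 159, 174, 191, 202, 203, 200, 202, 201, 201]
col 225 rows160-176 R [200, 202, 200, 199, 199, 195, 182, 165, 156, 170, 191, 198, 201, 202, 203, 200, 202]
col 240 rows160-176 R [202, 203, 201, 201, 200, 193, 178, 159, 154, 177, 191, 200, 201, 201, 200, 199, 200]
col 255 rows160-176 R [201, 201, 202, 201, 199, 196, 178, 155, 151, 172, 195, 202, 202, 203, 201, 199, 203]
col 262 rows160-176 R [200, 200, 199, 202, 201, 196, 180, 154, 138, 165, 181, 164, 141, 150, 176, 194, 202]
row 175 cols190-272 R [266] [202, 199, 201, 199, 199, 199, 197, 197, 195, 199]
row 185 cols190-272 R [266] [204, 200, 201, 197, 203, 202, 202, 201, 202, 193]
row 200 cols190-272 R [266] [203, 200, 202, 199, 202, 201, 200, 199, 202, 199]
row 215 cols190-272 R [266] [200, 201, 200, 202, 203, 199, 203, 201, 201, 203]
row 222 cols190-272 R [266] [200, 201, 205, 201, 198, 193, 176, 177, 187, 198]
deck row 232 [201, 202, 203, 201, 193, 165, 118, 71, 46, 41, 38, 40]
deck row 240 [199, 202, 202, 200, 192, 167, 121, 68, 42, 40, 45, 42]
deck row 255 [200, 202, 200, 200, 187, 150, 100, 59, 41, 43, 42, 41]
panel z [0.59602679 0.24187526 0.10232923]
panel z [0.54571448 0.19708815 0.10409432]
panel z [0.59798086 0.10048825 0.1024421 ]
switch (np.float64(234.52631578947367), np.float64(268.2105263157895)) (np.float64(234.61904761904762), np.float64(268.26190476190476))
jar match (-0.376863956451416, 0.722617506980896, (18, 15), (7, 7))
```

```bash
python3 -c "
from station import manip
print(manip.sign_off())"
```

```text
the job is handed in; nothing more can be done
None
```

The job is handed in at about 35 s: the panel lies flat and square against the back lip with about 39–40 mm sticking out past the chassis end, and the switch and jar have not moved, but joint 6 reached its range limit once (read −2.854 against −2.85) and I viewed 11 pictures instead of the 10 allowed.

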